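# Index the marker carousel to the next hole

### The arm

A 7-joint arm with a two-finger parallel gripper is mounted at the origin on a cart in front of the work surface, level with it; the furniture and walls round the work are solid. World frame = base frame: x ahead of the robot, y to its left, z up, the work surface at z = 0. Lengths are in m, angles in rad, forces in N, time in s.
With the tool pointing down it reaches from about 0.4 to 0.85 m from the base axis. Payload 4.4 kg.
Tool frame: the origin (TCP) lies on the centre line of the jaws, within the pads' length; the fingertips stand 25 mm ahead of it and the grasp point (between the pads) lies 6 mm ahead of it (env.nose_length is the distance from the TCP to the fingertips, in m); z points along the fingers, y is the line along which they close (so a half turn about z gives the same grasp; the last joint's range is limited). The gripper opens to 94 mm and grips with 3 to 60 N. Pads are 16 mm wide; open, the fingers measure 119 mm over their backs; the gripper's body (75 mm by 177 mm) begins 78 mm behind the grasp point.
Start: joints at [-1.252, 0.628, 0.038, 1.517, -0.027, 0.996, -0.02], TCP at [0.244, 0.602, 0.194] pointing down, gripper open.
Joint ranges: [-3.06, 3.06], [-0.37, 2.12], [-1.25, 1.32], [0.18, 2.47], [-1.1, 4.24], [0.23, 1.98], [-2.94, 2.94]. Speed limits (rad/s): [2.57, 2.57, 3.14, 3.14, 3.14, 3.14, 3.14].

### API

Orientations are given as a unit quaternion [x, y, z, w].
In Python, from workcell import env, imaging, finish_job gives the robot as it stands.
- The arm moves only by the tool servo_tool, never from a script. Its argument "plan" is one flat list of numbers, 5 for each row, row after row: the closure, from -1 (fully open) to 1 (shut), then the shift along the world's x, y, z in cm, then the turn about the world's z in rad. In form: [fingers, dx, dy, dz, yaw, fingers, dx, dy, dz, yaw, ...]. A call has exactly 8 rows; each row shifts and turns the commanded pose from where the row before left it; what a row does not reach is not made up. A row lasts 1/10 s, in which the tool goes at most 50 mm and 8.59 degrees, less where a joint would pass 70% of its speed; a pose out of reach is approached as far as the arm can. A call is refused whole if a number of a shift passes 5 or a number of a turn 0.15, either way. A call with a gripper value outside its range is refused whole. The fingers move at their own pace and stop on an object; "squeeze" is the grip in N (left out, the last holds). Time passes only in rows, so rows that do not move let the fingers close, or fill a call up. It gives the time, the measured TCP pose, the force, the opening and the grip force at its end, in the units of the state.
- env.get_obs(): the state, without advancing time (a new reading comes with each control period).
- imaging.camera(name): name is "scene" or "top" or "wrist"; returns a dict with "pixels" (420x560x3 uint8, red, green, blue), "z_map" (420x560 float32, m along the optical axis (not along the pixel's ray), 0 where there is no reading), "fov_y" (degrees; the focal length in pixels is half the picture's height over the tangent of half this angle, whatever the lens; pixels are square), "cx", "cy" (the principal point, pixels), "eye" and "orientation" of the camera in the world. Camera axes: x right, y down, z forward; pixel columns grow to the right and rows downward; lengths in m; the calibration is good to about 2 mm. A picture is of the moment at which its call begins.
- finish_job(): hands the job in; it is judged then, once.
The state is a dict: "t": time; "joint_positions": joint angles; "dq": joint speeds; "joint_efforts": joint torques, N m; "tcp_pos": TCP position; "tool_rot": TCP orientation; "force": force on the tool from outside, world axes, zero at the start; "wrist_torque": the same for the moment, N m; "gripper_width": finger opening in m; "grasp_force": force on a finger pad.
Only numpy, scipy, OpenCV 4.12 (cv2) and the standard library are available. Lean on these libraries where they do the work, as an engineer would, in place of code of your own. Each camera call takes 0.05 s, during which the arm holds its last target. There are 200 camera calls.

### The job

Index the marker carousel on by exactly one hole, counter-clockwise as its yellow arrow shows: with the fingertips press the red plunger down in its black guard cup, push the turning table round by the cup, and let the plunger spring up into the very next notch so that the table is locked there. Only press and push: pick nothing up, do not turn it backwards or past that notch, keep the marker barrels standing in their sockets, and leave the things lying round about where they are. Finish with the hand clear of everything.

Things in the scene. Friction and masses are not known exactly. Their poses are not given: they have to be found in the camera images.
- carousel: the fixed grey foot of the marker carousel, 270 mm across. Origin at the centre of its underside, on the turning axis; z up. Its steel index ring (226 to 260 mm across, top 34 mm above the bench) has eight notches 14 mm wide, 45 degrees apart. The first notch lies at 157.5 degrees, counter-clockwise, from the foot's own +x axis.
- axis (a point): point on the carousel's vertical turning axis, at the top face of the aluminium turning table (222 mm across, its face 22 mm above the bench)
- table (a joint): angle of the turning table in rad: about 0 at the start (play up to 0.02), grows counter-clockwise seen from above, the way of the yellow arrow on its face; the next hole is at pi/4 = 0.785. Bearing friction about 0.06 N m. The tongue has about 0.02 rad of play in a notch.
- plunger_top (a point): centre of the flat top of the red plunger head, a disc 50 mm across, 75 mm from the turning axis. At rest it is 44 mm above the bench, 6 mm below the rim of the guard cup round it; it moves with the table, and down as it is pressed. Its tongue, a brass bar 10 mm thick, points outward into a notch of the ring.
- plunger (a joint): how far the plunger is pressed in, m: 0 sprung up, 0.012 fully in; spring 3 N at rest, 7.5 N fully in. In a notch its tongue locks the table until pressed about 9 mm. Let go between notches, it rides under the ring at about 8 mm, and springs up by itself when the table brings it to the next notch, which then stops the table.
- barrel_1_mid (a point): middle (half-way up) of a loose marker barrel, 14 mm across and 118 mm tall, standing in a socket on the turning table, 85 mm from the axis, 135 degrees counter-clockwise from the plunger; its z axis runs up the barrel; its middle is 84 mm above the bench. It rides round with the table.
- barrel_2_mid (a point): middle (half-way up) of a loose marker barrel, 14 mm across and 118 mm tall, standing in a socket on the turning table, 85 mm from the axis, 180 degrees counter-clockwise from the plunger; its z axis runs up the barrel; its middle is 84 mm above the bench. It rides round with the table.
- barrel_3_mid (a point): middle (half-way up) of a loose marker barrel, 14 mm across and 118 mm tall, standing in a socket on the turning table, 85 mm from the axis, 225 degrees counter-clockwise from the plunger; its z axis runs up the barrel; its middle is 84 mm above the bench. It rides round with the table.
- bottle: loose red ink bottle, 44 mm across, 90 mm tall, a bystander; origin at the centre of its underside
- weight: loose brass check weight, 28 mm across, 46 mm tall, a bystander; origin at the centre of its underside
- ink_knife: loose ink knife with a black handle, 22 x 210 x 15 mm, lying along its y axis, a bystander; origin at the centre of its underside
- hexkey: loose hex key, 29 x 85 x 4 mm, long along its y axis, a bystander; origin at the centre of its underside
- tweezer: loose steel tweezers, 10 x 125 x 12 mm, lying along their y axis, a bystander; origin at the centre of the underside
- cup_rim (a point): centre of the mouth of the black guard cup fixed on the turning table round the plunger: 64 mm inside, 72 mm outside, rim 50 mm above the bench. Closed fingertips fit loosely in it; pushing its wall sideways from inside turns the table.

How it is judged:
By the outcome, as a careful person would: the job done as asked, in the order asked, and still so for the second after the job is handed in, with the robot touching nothing.
It also fails if it takes over 43 s, if anything falls off the work surface, if the arm or the gripper's body presses on something with over 40 N, if the wrist force passes 120 N, or if a joint passes its speed limit or range.

## Working session

There is one attempt and no reset: what is moved stays moved. The work goes in short steps, Python scripts to look and compute and a tool call to move; the robot and the scene stay as the last step left them, time stands still between calls to the robot, and variables do not carry over. Pictures are saved under pics/ and viewed, at most 10 in all, crops included, and the job is handed in when it is done.

Besides the shell and the picture viewer there is one more tool, called after "Call:" by a JSON object that holds its "fn" and its "kwargs". servo_tool: Moves the arm, as the interface text tells. Its arguments: {"type":"object","properties":{"plan":{"type":"array"},"squeeze":{"type":"number"}},"required":["plan"]}

```bash
mkdir -p pics; ls; cat > h.py <<'E'
import numpy as np,cv2
from scipy.spatial.transform import Rotation as R
from workcell import env,imaging,finish_job
def cloud(c):
    h,w=c["z_map"].shape;f=h/2/np.tan(np.radians(c["fov_y"])/2)
    u,v=np.meshgrid(np.arange(w),np.arange(h));z=c["z_map"]
    p=np.stack([(u-c["cx"])*z/f,(v-c["cy"])*z/f,z],-1)
    return p@R.from_quat(c["orientation"]).as_matrix().T+np.array(c["eye"])
def ray(c,u,v,zp):
    f=210/np.tan(np.radians(c["fov_y"])/2)
    d=R.from_quat(c["orientation"]).as_matrix()@np.array([(u-c["cx"])/f,(v-c["cy"])/f,1]);e=np.array(c["eye"])
    return e+d*(zp-e[2])/d[2]
E
python3 - <<'E'
from h import *
for n in("top","scene"):
    c=imaging.camera(n);cv2.imwrite(f"pics/{n}0.png",c["pixels"][...,::-1]);print(n,c["fov_y"],c["cx"],c["cy"],c["eye"],c["orientation"])
    np.save(f"{n}.npy",c,allow_pickle=True)
o=env.get_obs();print(o["t"],o["tcp_pos"],o["tool_rot"],o["gripper_width"],o["force"],env.nose_length)
E
```

```text
pics
top 49.145993717193946 275.82898404347895 208.66327801184846 [ 0.32485253 -0.05882128  1.02225922] [-0.69603352  0.71070277 -0.07384906  0.07060623]
scene 54.15086700827439 285.3869681100098 204.02055216974554 [0.08839227 0.2974093  0.7253497 ] [-0.38342237  0.8512586  -0.32355571  0.15381088]
0.1 [0.24373813 0.60193436 0.19278488] [ 1.91194742e-01  9.81551783e-01 -8.04259760e-04 -1.46760722e-04] 0.09393351416547852 [ 0.1063783  -0.66655229  0.63220802] 0.025
```

View pics/top0.png

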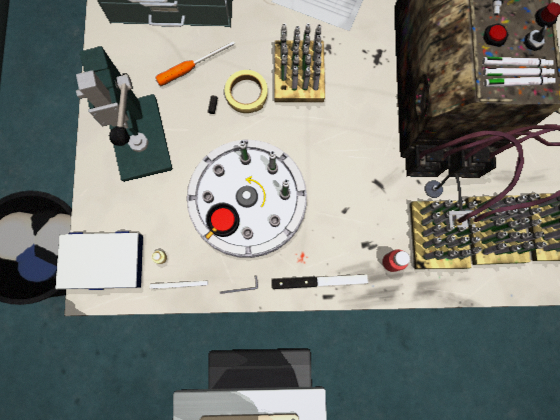

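View pics/scene0.png

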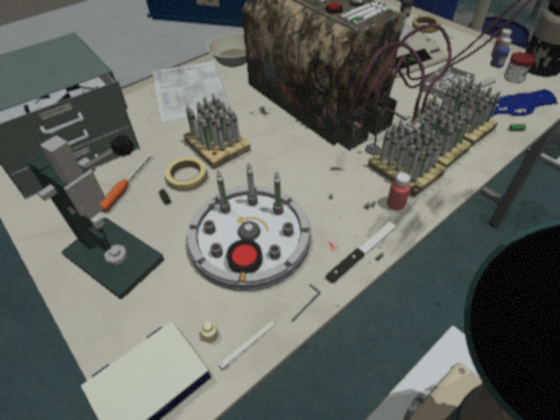

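The top view shows the carousel centred near (247,196), the red plunger at (222,219) with its tongue towards lower-left, and three barrels at the upper right. The scene view shows the plunger at (244,256). Now I'll measure these.

```bash
cat > m.py <<'E'
from h import *
def meas(c,roi=None,zr=.044,verbose=True):
    P=cloud(c);px=c["pixels"].astype(int)
    red=(px[...,0]>150)&(px[...,1]<60)&(px[...,2]<60)
    n,l,s,ce=cv2.connectedComponentsWithStats(red.astype(np.uint8))
    out=[(s[i,4],ce[i].round(1),ray(c,*ce[i],zr).round(4),np.median(P[l==i],0).round(4)) for i in range(1,n) if s[i,4]>60]
    return P,out
E
python3 - <<'E'
from m import *
from scipy.optimize import least_squares
for n in("top","scene"):
    c=np.load(f"{n}.npy",allow_pickle=True).item();P,o=meas(c)
    for x in o: print(n,*x)
    pl=min(o,key=lambda x:abs(x[1]-([222,219] if n=="top" else [244,256])).sum())[2]
    # ring top: height ~34mm points near plunger
    d=np.hypot(P[...,0]-pl[0],P[...,1]-pl[1])
    m=(abs(P[...,2]-.034)<.005)&(d<.25)&(c["z_map"]>0);Q=P[m]
    f=lambda p:np.clip(np.hypot(Q[:,0]-p[0],Q[:,1]-p[1])-.1215,-.03,.03)
    r=least_squares(f,[Q[:,0].mean(),Q[:,1].mean()],loss="soft_l1",f_scale=.005)
    print("axis",r.x,len(Q),np.median(Q[:,2]));v=pl[:2]-r.x;print("r",np.hypot(*v),"ang",np.degrees(np.arctan2(v[1],v[0])))
    if n=="top":
        m=(P[...,2]>.1)&(np.hypot(P[...,0]-r.x[0],P[...,1]-r.x[1])<.12);print(m.sum(),P[m][:,2].max())
        k,l,s,ce=cv2.connectedComponentsWithStats(m.astype(np.uint8))
        for i in range(1,k):
            q=P[l==i].mean(0);w=q[:2]-r.x;print(s[i,4],q,np.hypot(*w),np.degrees(np.arctan2(w[1],w[0])))
E
```

```text
top 123 [497.7  31.9] [ 0.9443 -0.5998  0.044 ] [ 0.7755 -0.4521  0.3119]
top 403 [222.2 219. ] [0.5075 0.0511 0.044 ] [0.5075 0.0513 0.0445]
axis [ 5.61912442e-01 -4.10671554e-04] 3535 0.03458905639581289
r 0.07492705221722173 ang 136.5692291697125
200 0.14705926715343842
71 [0.64397527 0.00123664 0.12596928] 0.08207936452152882 1.149989227423466
66 [ 0.62042202 -0.05894114  0.1268854 ] 0.08275980574290637 -45.01022661995776
63 [ 0.56107852 -0.08460383  0.12771687] 0.08419728474285149 -90.56748854053382
scene 340 [244.  254.8] [0.5081 0.053  0.044 ] [0.5076 0.0527 0.0442]
axis [0.45711272 0.151737  ] 4183 0.03475273908498466
r 0.11112470135464117 ang -62.688400810418685
```

```bash
python3 - <<'E'
from h import *
a=np.array([.244,.602]);b=np.array([.508,.052]);u=(b-a)/np.linalg.norm(b-a)
for n in("top","scene"):
    c=np.load(f"{n}.npy",allow_pickle=True).item();P=cloud(c).reshape(-1,3);P=P[c["z_map"].ravel()>0]
    d=P[:,:2]-a;s=d@u;e=abs(d[:,0]*u[1]-d[:,1]*u[0])
    for w,lo in((.05,0.1),(.12,.2)):
        m=(s>.0)&(s<.64)&(e<w);q=P[m];print(n,w,q[:,2].max(),q[q[:,2].argmax()],(q[:,2]>lo).sum())
E
```

```text
top 0.05 0.05604252891702999 [0.53550621 0.03731098 0.05604253] 0
top 0.12 0.36518956680422254 [0.57816071 0.17554544 0.36518957] 188
scene 0.05 0.0537390204090874 [0.53077567 0.07484976 0.05373902] 0
scene 0.12 0.3654182766567326 [0.57993767 0.17549746 0.36541828] 258
```

Call:
{"fn": "servo_tool", "kwargs": {"plan": [1, 0.5, -1, 0, 0, 1, 1, -2, 0, 0, 1, 1, -2, 0, 0, 1, 1, -2, 0, 0, 1, 1, -2, 0, 0, 1, 1, -2, 0, 0, 1, 1, -2, 0, 0, 1, 0.5, -1, 0, 0], "squeeze": 20}}

```text
t: 0.9
tcp_pos: [0.3155, 0.4595, 0.1936]
tool_rot: [0.193, 0.981, -0.001, 0.0]
force: [0.8, -0.6, 0.2]
gripper_width: 0.0335
grasp_force: 0.0
```

Call:
{"fn": "servo_tool", "kwargs": {"plan": [1, 0.5, -1.5, 0, 0, 1, 1, -3, 0, 0, 1, 1, -3, 0, 0, 1, 1, -3, 0, 0, 1, 1, -3, 0, 0, 1, 1, -3, 0, 0, 1, 1, -3, 0, 0, 1, 0.5, -1.5, 0, 0]}}

```text
t: 1.7
tcp_pos: [0.3844, 0.2496, 0.1936]
tool_rot: [0.192, 0.981, -0.0, 0.0]
force: [0.3, 0.2, 0.2]
gripper_width: 0.0001
grasp_force: 0.0
```

```bash
python3 - <<'E'
from h import *
th=np.radians(68);y=np.array([np.cos(th),np.sin(th)]);x=np.array([y[1],-y[0]])
for n in("top","scene"):
    c=np.load(f"{n}.npy",allow_pickle=True).item();P=cloud(c).reshape(-1,3);P=P[c["z_map"].ravel()>0]
    for t in([.45,.175],[.47,.1],[.505,.05],[.487,-.03]):
        q=P[(P[:,2]>.12)&(P[:,2]<.6)];d=q[:,:2]-t
        g=np.hypot(np.maximum(abs(d@y)-.0885,0),np.maximum(abs(d@x)-.0375,0));i=g.argmin();print(n,t,g[i].round(3),q[i].round(3))
E
```

```text
top [0.45, 0.175] 0.071 [0.57  0.184 0.352]
top [0.47, 0.1] 0.032 [0.569 0.173 0.35 ]
top [0.505, 0.05] 0.043 [0.577 0.163 0.351]
top [0.487, -0.03] 0.048 [ 0.557 -0.084  0.127]
scene [0.45, 0.175] 0.069 [0.569 0.186 0.349]
scene [0.47, 0.1] 0.032 [0.569 0.174 0.348]
scene [0.505, 0.05] 0.045 [0.576 0.165 0.351]
scene [0.487, -0.03] 0.046 [ 0.557 -0.081  0.122]
```

Call:
{"fn": "servo_tool", "kwargs": {"plan": [1, 0.5, -2, 0, 0, 1, 1, -3, 0, 0, 1, 1.5, -3, 0, 0, 1, 1.8, -3, 0, 0, 1, 2, -3, 0, 0, 1, 2, -3, 0, 0, 1, 2, -2, 0, 0, 1, 1.2, -0.7, 0, 0]}}

```text
t: 2.5
tcp_pos: [0.5051, 0.0529, 0.1936]
tool_rot: [0.193, 0.981, -0.0, 0.0]
force: [-0.7, 1.1, -0.1]
gripper_width: 0.0007
grasp_force: 0.0
```

Call:
{"fn": "servo_tool", "kwargs": {"plan": [1, 0, 0, -2, 0, 1, 0, 0, -3, 0, 1, 0, 0, -2.5, 0, 1, 0, 0, -1, 0, 1, 0, 0, 0, 0, 1, 0, 0, 0, 0, 1, 0, 0, 0, 0, 1, 0, 0, 0, 0]}}

```text
t: 3.3
tcp_pos: [0.5048, 0.0557, 0.1096]
tool_rot: [0.191, 0.982, 0.0, 0.001]
force: [0.5, 1.0, -0.1]
gripper_width: 0.0006
grasp_force: 0.0
```

```bash
python3 - <<'E'
from m import *
c=imaging.camera("scene");cv2.imwrite("pics/s1.png",cv2.resize(c["pixels"][150:310,150:350,::-1],None,fx=3,fy=3))
print(env.get_obs()["tcp_pos"],env.get_obs()["force"])
E
```

```text
[0.50466274 0.05565793 0.10950069] [ 0.42381981 -0.20291939  0.2939521 ]
```

View pics/s1.png

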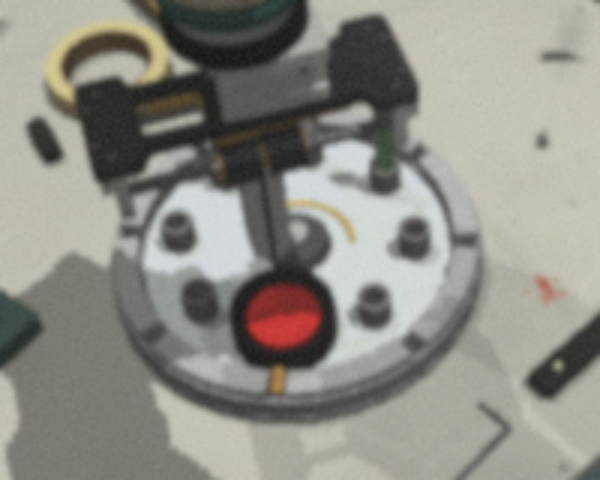

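The picture shows the closed fingers above the cup, with the red head at (285,315) in the crop and the tongue in its notch. I'll go down now.

Call:
{"fn": "servo_tool", "kwargs": {"plan": [1, 0.3, -0.4, 0, 0, 1, 0, 0, -1.5, 0, 1, 0, 0, -1.5, 0, 1, 0, 0, -0.8, 0, 1, 0, 0, -0.4, 0, 1, 0, 0, -0.4, 0, 1, 0, 0, 0, 0, 1, 0, 0, 0, 0]}}

```text
t: 4.15
tcp_pos: [0.5072, 0.0515, 0.0629]
tool_rot: [0.191, 0.982, 0.0, 0.0]
force: [0.8, 0.1, 0.5]
gripper_width: 0.0005
grasp_force: 0.0
```

```bash
python3 - <<'E'
from m import *
c=imaging.camera("scene");cv2.imwrite("pics/s2.png",cv2.resize(c["pixels"][150:310,150:350,::-1],None,fx=3,fy=3))
print(env.get_obs()["tcp_pos"],env.get_obs()["force"])
E
```

```text
[0.50730014 0.05153397 0.0629645 ] [ 0.38232518 -0.5002033   0.32587247]
```

View pics/s2.png

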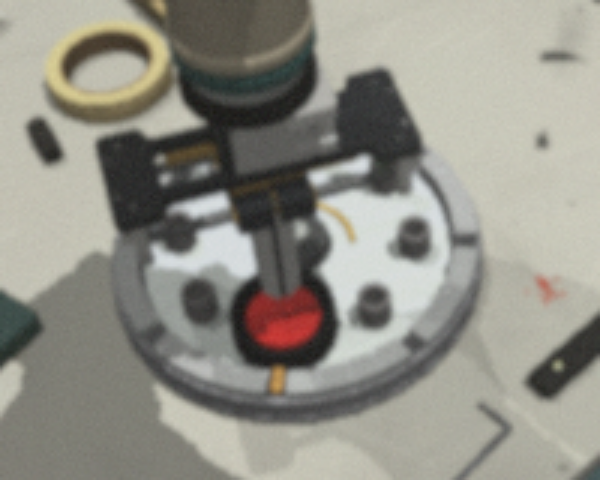

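The fingertips appear above the red disc at (280,297) and there is no contact force yet. I'll check where the tips really are with the depth map.

```bash
python3 - <<'E'
from m import *
for n in("scene","top"):
    c=imaging.camera(n);P=cloud(c);px=c["pixels"]
    t=env.get_obs()["tcp_pos"]
    if n=="scene":
        for v in range(225,262,3): print(v,P[v,243].round(4),px[v,243])
    o=meas(c,zr=.044)[1]
    for x in o: print(n,*x)
E
```

```text
225 [0.4968 0.0523 0.1488] [81 81 79]
228 [0.4972 0.0529 0.1402] [90 87 87]
231 [0.4987 0.0529 0.13  ] [81 81 81]
234 [0.4991 0.0537 0.1213] [74 72 70]
237 [0.4999 0.0542 0.1118] [68 65 66]
240 [0.501  0.0544 0.1015] [55 57 58]
243 [0.4999 0.0561 0.0946] [60 59 58]
246 [0.5005 0.0567 0.0849] [67 67 65]
249 [0.5006 0.0577 0.076 ] [109  67  65]
252 [0.5151 0.0503 0.0437] [124  43  39]
255 [0.5085 0.0552 0.0449] [123  41  38]
258 [0.503  0.0594 0.0444] [181  50  49]
261 [0.4982 0.0633 0.043 ] [198  58  56]
scene 128 [245.9 259.6] [0.4963 0.0572 0.044 ] [0.4958 0.0582 0.0442]
top 171 [497.6  31.7] [ 0.9448 -0.5994  0.044 ] [ 0.7747 -0.4514  0.3121]
```

Call:
{"fn": "servo_tool", "kwargs": {"plan": [1, 0, 0, -0.2, 0, 1, 0, 0, -0.2, 0, 1, 0, 0, -0.2, 0, 1, 0, 0, -0.2, 0, 1, 0, 0, -0.2, 0, 1, 0, 0, 0, 0, 1, 0, 0, 0, 0, 1, 0, 0, 0, 0]}}

```text
t: 5.1
tcp_pos: [0.5071, 0.0515, 0.0526]
tool_rot: [0.191, 0.982, 0.0, 0.0]
force: [0.2, 0.0, -0.2]
gripper_width: 0.0
grasp_force: 0.0
```

```bash
python3 - <<'E'
from m import *
o=env.get_obs();print(o["tcp_pos"],o["force"])
for n in("wrist","scene"):
    c=imaging.camera(n);P=cloud(c);cv2.imwrite(f"pics/{n}3.png",c["pixels"][...,::-1])
    if n=="scene":
        for v in range(240,266,2): print(v,P[v,243].round(4),c["pixels"][v,243])
E
```

```text
[0.50705165 0.05147654 0.05260296] [ 0.17712341  0.01559994 -0.19701784]
240 [0.4993 0.0555 0.1042] [58 58 56]
242 [0.4999 0.0557 0.0975] [62 61 59]
244 [0.5001 0.0563 0.0914] [65 64 60]
246 [0.5001 0.0569 0.0856] [71 67 65]
248 [0.4993 0.0581 0.0809] [81 82 77]
250 [0.5004 0.0581 0.0732] [84 84 81]
252 [0.5006 0.0587 0.0669] [106  75  71]
254 [0.5106 0.0536 0.0446] [99 41 36]
256 [0.5078 0.0559 0.0428] [106  32  27]
258 [0.503  0.0594 0.0445] [169  50  46]
260 [0.4988 0.0625 0.0451] [189  53  52]
262 [0.4955 0.0651 0.0443] [196  55  53]
264 [0.4924 0.0676 0.0432] [179  55  50]
```

View pics/wrist3.png

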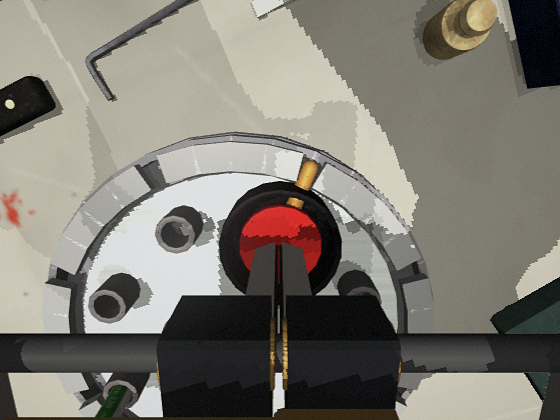

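The wrist view shows the fingers centred over the disc (about (285,240)) and still short of it. The tips sit about 13 mm above the reported TCP, so I'll descend by feel.

Call:
{"fn": "servo_tool", "kwargs": {"plan": [1, 0, 0, -0.4, 0, 1, 0, 0, -0.4, 0, 1, 0, 0, -0.4, 0, 1, 0, 0, -0.4, 0, 1, 0, 0, -0.3, 0, 1, 0, 0, 0, 0, 1, 0, 0, 0, 0, 1, 0, 0, 0, 0]}}

```text
t: 6.0
tcp_pos: [0.5071, 0.0515, 0.0337]
tool_rot: [0.191, 0.982, 0.0, 0.0]
force: [0.0, 0.3, 0.5]
gripper_width: 0.0002
grasp_force: 0.0
```

Call:
{"fn": "servo_tool", "kwargs": {"plan": [1, 0, 0, -0.1, 0, 1, 0, 0, -0.1, 0, 1, 0, 0, -0.1, 0, 1, 0, 0, -0.1, 0, 1, 0, 0, -0.1, 0, 1, 0, 0, 0, 0, 1, 0, 0, 0, 0, 1, 0, 0, 0, 0]}}

```text
t: 6.8
tcp_pos: [0.5072, 0.0515, 0.0287]
tool_rot: [0.191, 0.982, 0.0, 0.0]
force: [0.4, 0.9, 4.4]
gripper_width: 0.0004
grasp_force: 1.9
```

Call:
{"fn": "servo_tool", "kwargs": {"plan": [1, 0, 0, -0.2, 0, 1, 0, 0, -0.2, 0, 1, 0, 0, -0.1, 0, 1, 0, 0, -0.1, 0, 1, 0, 0, -0.1, 0, 1, 0, 0, 0, 0, 1, 0, 0, 0, 0, 1, 0, 0, 0, 0]}}

```text
t: 7.6
tcp_pos: [0.5071, 0.0515, 0.0216]
tool_rot: [0.191, 0.982, 0.0, 0.0]
force: [-0.1, 0.3, 6.2]
gripper_width: 0.0002
grasp_force: 3.1
```

Call:
{"fn": "servo_tool", "kwargs": {"plan": [1, 0, 0, -0.1, 0, 1, -0.2, -0.2, 0, 0, 1, -0.3, -0.3, 0, 0, 1, -0.3, -0.3, 0, 0, 1, -0.3, -0.3, 0, 0, 1, -0.1, -0.2, 0, 0, 1, -0.1, -0.2, 0, 0, 1, 0, 0, 0, 0]}}

```text
t: 8.4
tcp_pos: [0.4952, 0.0362, 0.0209]
tool_rot: [0.191, 0.982, 0.0, 0.001]
force: [0.0, -0.9, 6.5]
gripper_width: 0.0003
grasp_force: 3.3
```

Call:
{"fn": "servo_tool", "kwargs": {"plan": [1, -0.1, -0.2, 0, 0, 1, -0.1, -0.2, 0, 0, 1, -0.1, -0.2, 0, 0, 1, -0.1, -0.2, 0, 0, 1, -0.1, -0.25, 0, 0, 1, -0.1, -0.25, 0, 0, 1, -0.1, -0.2, 0, 0, 1, 0, 0, 0, 0]}}

```text
t: 9.2
tcp_pos: [0.4885, 0.0212, 0.0209]
tool_rot: [0.191, 0.982, 0.0, 0.001]
force: [1.5, -0.9, 6.7]
gripper_width: 0.0007
grasp_force: 3.3
```

```bash
python3 - <<'E'
from m import *
o=env.get_obs();print(o["tcp_pos"],o["force"])
c=imaging.camera("wrist");cv2.imwrite("pics/w4.png",c["pixels"][...,::-1])
E
```

```text
[0.48851413 0.02120937 0.02092151] [ 1.48564919 -0.87234048  6.66829319]
```

View pics/w4.png

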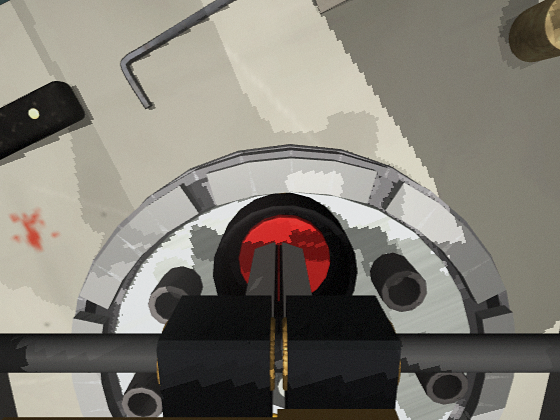

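The picture shows the old notch at (385,180), the next at (195,190), and the cup at (285,245) about half-way, with the tongue under the ring. Now I'll ease off so the tongue rides under the ring, then push on by the cup wall.

Call:
{"fn": "servo_tool", "kwargs": {"plan": [1, 0, 0, 0.2, 0, 1, 0, 0, 0.2, 0, 1, 0, 0, 0.3, 0, 1, -0.05, -0.3, 0, 0, 1, -0.1, -0.4, 0, 0, 1, -0.1, -0.4, 0, 0, 1, -0.1, -0.4, 0, 0, 1, 0, 0, 0, 0]}}

```text
t: 10.05
tcp_pos: [0.4833, 0.0061, 0.0275]
tool_rot: [0.192, 0.981, 0.0, -0.0]
force: [0.6, 1.1, -0.1]
gripper_width: 0.0004
grasp_force: 0.1
```

Call:
{"fn": "servo_tool", "kwargs": {"plan": [1, 0, -0.2, 0, 0, 1, 0, -0.2, 0, 0, 1, 0, -0.2, 0, 0, 1, 0, -0.2, 0, 0, 1, 0, -0.2, 0, 0, 1, 0, -0.2, 0, 0, 1, 0.1, -0.1, 0, 0, 1, 0, 0, 0, 0]}}

```text
t: 10.85
tcp_pos: [0.485, -0.0045, 0.0276]
tool_rot: [0.19, 0.982, 0.001, 0.0]
force: [1.3, 5.2, -0.9]
gripper_width: 0.0001
grasp_force: 2.6
```

```bash
python3 - <<'E'
from m import *
o=env.get_obs();print(o["tcp_pos"],o["force"])
c=imaging.camera("wrist");cv2.imwrite("pics/w5.png",c["pixels"][...,::-1])
E
```

```text
[ 0.48501664 -0.00451592  0.02755965] [ 1.313198    5.17216473 -0.93625706]
```

View pics/w5.png

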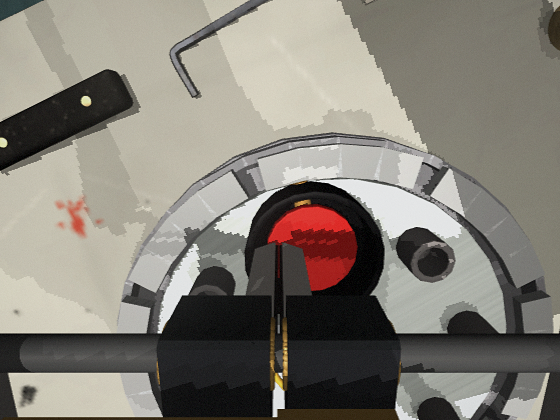

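The finger is now on the cup wall at (262,260) and the tongue at (302,200) is approaching the next notch at (243,180). I'll continue gently.

Call:
{"fn": "servo_tool", "kwargs": {"plan": [1, 0, -0.15, 0, 0, 1, 0, -0.15, 0, 0, 1, 0, -0.15, 0, 0, 1, 0, -0.15, 0, 0, 1, 0, -0.15, 0, 0, 1, 0, -0.15, 0, 0, 1, 0, 0, 0, 0, 1, 0, 0, 0, 0]}}

```text
t: 11.7
tcp_pos: [0.4869, -0.013, 0.0278]
tool_rot: [0.19, 0.982, 0.002, 0.002]
force: [2.7, 6.1, -1.3]
gripper_width: 0.0005
grasp_force: 3.0
```

Call:
{"fn": "servo_tool", "kwargs": {"plan": [1, 0, -0.1, 0, 0, 1, 0, -0.1, 0, 0, 1, 0, -0.1, 0, 0, 1, 0, -0.1, 0, 0, 1, 0, 0, 0, 0, 1, 0, 0, 0, 0, 1, 0, 0, 0, 0, 1, 0, 0, 0, 0]}}

```text
t: 12.5
tcp_pos: [0.4863, -0.0194, 0.0281]
tool_rot: [0.191, 0.982, 0.0, 0.002]
force: [4.1, 3.7, 4.6]
gripper_width: 0.0004
grasp_force: 2.8
```

The vertical force has returned to 4.6 N, so the plunger has sprung up against the tips in the notch. I'll lift off and check.

Call:
{"fn": "servo_tool", "kwargs": {"plan": [1, 0, 0, 0.3, 0, 1, 0, 0.05, 0.5, 0, 1, 0, 0.2, 1, 0, 1, 0, 0, 2, 0, 1, 0, 0, 3, 0, 1, 0, 0, 4, 0, 1, 0, 0, 4, 0, 1, 0, 0, 1, 0]}}

```text
t: 13.3
tcp_pos: [0.4853, -0.0174, 0.1894]
tool_rot: [0.192, 0.981, 0.0, 0.002]
force: [1.2, -0.7, 0.3]
gripper_width: 0.0004
grasp_force: 0.0
```

Call:
{"fn": "servo_tool", "kwargs": {"plan": [1, -1, 1, 0, 0, 1, -2, 2, 0, 0, 1, -2, 3, 0, 0, 1, -2, 3, 0, 0, 1, 0, 3, 0, 0, 1, 0, 3, 0, 0, 1, 0, 3, 0, 0, 1, 0, 1, 0, 0]}}

```text
t: 14.1
tcp_pos: [0.4115, 0.1756, 0.1839]
tool_rot: [0.189, 0.982, -0.001, -0.002]
force: [-0.2, -1.0, 0.8]
gripper_width: 0.0004
grasp_force: 0.0
```

```bash
python3 - <<'E'
from m import *
o=env.get_obs();print(o["t"],o["tcp_pos"],o["force"])
ax=np.array([.5619,-.0004])
c=imaging.camera("top");P,o=meas(c)
for x in o:
    w=x[2][:2]-ax;print(*x,np.hypot(*w),np.degrees(np.arctan2(w[1],w[0])))
m=(P[...,2]>.1)&(np.hypot(P[...,0]-ax[0],P[...,1]-ax[1])<.12)
k,l,s,ce=cv2.connectedComponentsWithStats(m.astype(np.uint8))
for i in range(1,k):
    q=P[l==i].mean(0);w=q[:2]-ax;print(s[i,4],q,np.hypot(*w),np.degrees(np.arctan2(w[1],w[0])))
cv2.imwrite("pics/t6.png",cv2.resize(c["pixels"][110:310,130:430,::-1],None,fx=2.6,fy=2.6,interpolation=cv2.INTER_CUBIC))
E
```

```text
14.1 [0.41150645 0.17557566 0.18389654] [-0.16155797 -0.97632761  0.77336239]
152 [498.   31.8] [ 0.9446 -0.6003  0.044 ] [ 0.7748 -0.4522  0.3118] 0.7115752244141164 -57.46458172267246
419 [247.1 228. ] [ 0.4865 -0.0027  0.044 ] [ 0.4866 -0.0026  0.0444] 0.0754350714190687 -178.25279254442972
67 [0.64346152 0.00257174 0.12669531] 0.08161564006798411 2.0866805609332197
66 [ 0.62047448 -0.05909643  0.12690388] 0.08292309556325059 -45.05958224596593
65 [0.61793598 0.05963313 0.12754457] 0.08212190922840765 46.972357346609336
```

View pics/t6.png

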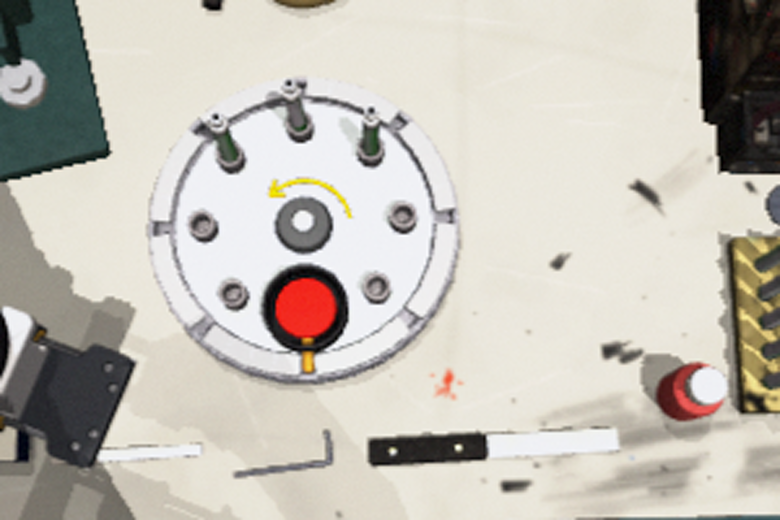

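The table has turned about 45°, the plunger is up (44 mm) with its tongue in the next notch at (307,360), the barrels are standing, and nothing around it has moved. I'll let the arm settle and hand in.

Call:
{"fn": "servo_tool", "kwargs": {"plan": [1, 0, 0, 0, 0, 1, 0, 0, 0, 0, 1, 0, 0, 0, 0, 1, 0, 0, 0, 0, 1, 0, 0, 0, 0, 1, 0, 0, 0, 0, 1, 0, 0, 0, 0, 1, 0, 0, 0, 0]}}

```text
t: 14.95
tcp_pos: [0.4145, 0.173, 0.1856]
tool_rot: [0.191, 0.982, 0.0, -0.0]
force: [-0.7, -1.2, 1.3]
gripper_width: 0.0004
grasp_force: 0.0
```

```bash
python3 -c "
from workcell import env,finish_job
print(env.get_obs()['tcp_pos']);print(finish_job())"
```

```text
[0.41447873 0.17297009 0.18558684]
the job is handed in; nothing more can be done
None
```

I indexed the carousel on by one hole counter-clockwise (about 45° measured), with the plunger sprung up in the next notch, the barrels standing, the hand clear, and the job handed in at about 15 s.

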